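# Lever open the detector case and load the red-framed module on the stage

## Robot

A 7-joint arm with a two-finger parallel gripper is mounted at the origin on the work surface. World frame = base frame: x ahead of the robot, y to its left, z up, the work surface at z = 0. Lengths are in m, angles in rad, forces in N, time in s.
With the tool pointing down it reaches from about 0.425 to 0.875 m from the base axis. Payload 8.4 kg.
Tool frame: the origin (TCP) lies between the finger pads; the fingertips stand 25 mm ahead of it and the grasp point (between the pads) lies 6 mm ahead of it; z points along the fingers, y is the line along which they close (so a half turn about z gives the same grasp; the last joint's range is limited). The gripper opens to 85 mm and grips with 20 to 120 N. Pads are 22 mm wide; open, the fingers measure 114 mm over their backs; the gripper's body (76 mm by 85 mm) begins 54 mm behind the grasp point. The pads swing forward as they close: fully open they stand 13 mm farther back than shut.
Start: joints at [1.024, 0.333, 0.04, 1.465, -0.013, 1.343, -0.059], TCP at [0.281, -0.586, 0.256] pointing down, gripper open.
Joint ranges: [-2.58, 2.58], [-0.38, 2.09], [-1.3, 1.39], [0.25, 2.4], [-1.5, 4.64], [0.08, 2.09], [-2.65, 2.65]. Speed limits (rad/s): [2.22, 2.22, 2.79, 2.79, 3.14, 3.14, 3.14].

## Interface

Orientations are given as a unit quaternion [w, x, y, z].
In Python, from cell import bot, solver, readout, camera, camera_info gives the robot as it stands. Calls block until the motion is done:
- bot.reach(position, orientation): joint-space move of the TCP to a pose.
- bot.line_to(position, rotation=None, rate=0.15): straight line of the TCP; rotation=None keeps the orientation; rate is the mean speed in m/s.
- bot.move_j(angles): joint-space move.
- bot.gripper_to(opening, f_grip=None): opening from 0.0 (shut) to 1.0 (fully open); f_grip is the grip in N (None keeps the last); returns when the fingers have stopped.
- bot.pause(seconds).
- solver.inverse_kinematics(position, orientation): joint angles nearest the present ones, or None.
- readout.sense(): the state.
- camera(name): name is "scene" or "top" or "wrist"; returns the picture (384x512x3 uint8, red, green, blue); there is no depth.
- camera_info(name): a dict with "fx", "fy", "cx", "cy" (pixels), "world_from_camera" (4x4, takes a point from camera to world coordinates); the wrist camera has in their place "tool_from_camera" (4x4, takes a point from camera to tool coordinates, whose origin is the TCP and whose axes are the flange's). Camera axes: x right, y down, z forward; pixel columns grow to the right and rows downward; lengths in m; the calibration is good to about 2 mm. A picture is of the moment at which its call begins: read the wrist's pose just before it. camera_info takes no time and is no camera call.
A pose or a line that the arm cannot do raises bot.PlanningError and nothing moves.
- bot.finish_job(): hands the job in; it is judged then, once.
The state is a dict: "time_s": time; "q": joint angles; "qd": joint speeds; "joint_efforts": joint torques, N m; "tool_pos": TCP position; "ee_rot": TCP orientation; "force": force on the tool from outside, world axes, zero at the start; "wrist_torque": the same for the moment, N m; "opening": opening from 0.0 (shut) to 1.0 (fully open); "finger_force": force on a finger pad.
Only numpy, scipy, OpenCV 4.12 (cv2) and the standard library are available. Lean on these libraries where they do the work, as an engineer would, in place of code of your own. Each camera call takes 0.05 s, during which the arm holds its last target. There are 200 camera calls.

## Task

Using the orange-handled pry blade, lever up the clear, handle-less lid of the detector case until it stands open against its stop, without touching the lid with the gripper's fingers, and lay the blade back flat on its black mat. Then lift the red-framed detector module out of the case and set it down gently, without dropping it, on the stage: upright, wholly inside the white outline and square with it. Leave the lid open, and leave the other two modules and everything else as they are.

Things in the scene. Friction and masses are not known exactly. Their poses are not given: they have to be found in the camera images.
- case: Grey case fixed to the table: 130 (x) x 236 (y) x 50 mm high, walls and floor 5 mm. Origin: centre of its underside; x points from the pry side (nearest the robot) to the hinge side. Outside the pry-side wall a full-width ledge spans x -65 to -77 mm, its top at z = 42 mm; between it and the shut lid is an 8 mm high slot, 12 mm deep, open to -x.
- lid (a joint): Opening angle of the case's lid (rad): 0 shut, 1.2 at its stop, where it still leans over the rear half of the case, so that a straight-down gripper would hit it. The stiff hinge (about 0.2 N m) keeps the lid wherever it is left.
- lid_edge (a point): Middle of the underside of the free edge of the lid, a clear plate 5 mm thick and 236 mm wide with a dark rim and a yellow tab on top at this place. 149 mm from the hinge line. When shut, the lid lies on the case's rim (underside at 50 mm) and reaches 6 mm beyond the ledge.
- lid_hinge (a point): Point on the hinge line (along the case's y), middle, at x = 66, z = 50 mm of the case.
- blade: Pry blade: orange handle 90 x 16 x 18 mm high (x from -50 to 40 mm), then a flat steel blade 20 mm wide, 2.5 mm thick, x from 40 to 115 mm, at 9 mm above the handle's underside. 60 g. Origin: underside of the handle, near its middle; x points to the blade's tip, z up. Starts lying on the mat.
- blade_tip (a point): Middle of the blade's tip edge, at mid-thickness (115, 0, 9 mm from the blade's origin).
- mat: Thin black rubber tool mat fixed to the table, 240 (x) x 120 (y) x 2 mm; origin: centre of its underside.
- module_red: Detector module with a red top frame: an aluminium block 48 (x) x 34 (y) x 40 mm high, about 120 g. Origin: centre of its underside. Stands on the case's floor in any of three places side by side along the case's y.
- module_blue: Like the red one, with a blue top frame; to be left in the case.
- module_white: Like the red one, with a white top frame; to be left in the case.
- stage: Fixed black positioning stage with a 150 x 150 mm top plate, 60 mm high. Origin: centre of its underside; z up.
- stage_spot (a point): Centre of the white outline on the stage's top face (60 mm up), axes as the stage: the inside of the outline is 64 mm in x by 50 mm in y. The module goes here with its long (x) side along the outline's long (x) side, either way round.
- amp_a: Loose aluminium amplifier block, 50 x 40 x 20 mm with brass connectors; leave alone.
- amp_b: A second such amplifier block; leave alone.
- collimator: Standing black lens barrel, 48 mm across and 110 mm high with a red band; leave alone.
- mirror: Standing black mirror mount, 92 mm high; leave alone.
- driver: Screwdriver lying on the table; leave alone.
There are look-alikes about, which are no part of the job. Several things have the shape of the blade; the one meant has the colours described above.

How it is judged:
On the way, in this order (a step that is already met when the one before it is completed fails the run):
1. the blade lifts the lid off its rest (value of joint lid above 0.12 rad and contact force between blade and lid above 0.2 N), for 0.02 s.
2. the lid is open against its stop (over 1.05 rad) (value of joint lid above 1.05 rad), for 0.2 s.
3. the red-framed module is held clear above the case (z of module_red in the frame of case above 0.06 m and contact force between the fingers and module_red above 0.5 N), for 0.1 s.
At the end, for the whole second after the job is handed in: Lid open (over 1.0 rad); red module at rest upright on the stage, within 9 mm of the outline's centre in x and y, square within 0.15 rad; blade flat and at rest, its origin on the mat; other modules, collimator and mirror upright (value of joint lid above 1 rad and x of module_red in the frame of stage_spot between -0.009 and 0.009 m and y of module_red in the frame of stage_spot between -0.009 and 0.009 m and z of module_red in the frame of stage_spot between -0.003 and 0.003 m and angle between module_red's own z axis and vertical below 0.06 rad and angle between the x axis of module_red and the x axis of stage_spot, either way round below 0.15 rad and linear speed of each of module_red, blade below 0.01 m/s and x of blade in the frame of mat between -0.12 and 0.12 m and y of blade in the frame of mat between -0.06 and 0.06 m and height (world z) of blade below 0.012 m and angle between each of blade, module_blue, module_white, collimator, mirror's own z axis and vertical below 0.1 rad); the robot touches nothing.
It fails at once if the fingers touch the lid (over 1 N) (contact force between the fingers and lid above 1 N).
It fails at once if the red-framed module is dropped (moves faster than 0.4 m/s out of the fingers) (linear speed of module_red above 0.4 m/s and contact force between the fingers and module_red below 0.05 N).
It fails at once if another module is moved by over 20 mm or a bystander by over 30 mm (distance of any of module_blue, module_white from where it was at the start of the episode above 0.02 m or distance of any of amp_a, amp_b, collimator, mirror, driver from where it was at the start of the episode above 0.03 m).
It also fails if it takes over 72 s, if anything falls off the work surface, if the arm or the gripper's body presses on something with over 40 N, if the wrist force passes 120 N, or if a joint passes its speed limit or range.

## Working session

There is one attempt and no reset: what is moved stays moved. The work goes in short steps, each a Python script; the robot and the scene stay as the last script left them, time stands still between calls to the robot, and variables do not carry over. Pictures are saved under pics/ and viewed, at most 10 in all, crops included, and the job is handed in when it is done.

```bash
mkdir -p pics; ls; python3 - <<'E'
from cell import bot,solver,readout,camera,camera_info
import cv2,numpy as np
for n in ["top","scene"]:
    im=camera(n); cv2.imwrite(f"pics/{n}0.png",im[...,::-1])
    i=camera_info(n); print(n,i)
print(camera_info("wrist")); s=readout.sense(); print(s)
a=cv2.imread("pics/top0.png");cv2.imwrite("pics/top0b.png",cv2.resize(a,(800,600),interpolation=cv2.INTER_CUBIC))
a=cv2.imread("pics/scene0.png");cv2.imwrite("pics/scene0b.png",cv2.resize(a,(800,600),interpolation=cv2.INTER_CUBIC))
E
```

```text
pics
top {'fx': 385.2896333428917, 'fy': 385.2896333428917, 'cx': 255.50101338996373, 'cy': 192.69551848602097, 'world_from_camera': array([[ 0.01799847, -0.9976993 ,  0.06536185,  0.42941519],
       [-0.99963009, -0.01662309,  0.02152587,  0.08368924],
       [-0.02038983, -0.0657251 , -0.99762942,  1.28686803],
       [ 0.        ,  0.        ,  0.        ,  1.        ]])}
scene {'fx': 407.4948704542826, 'fy': 407.4948704542826, 'cx': 250.85783111048835, 'cy': 194.9175749888151, 'world_from_camera': array([[-0.40895496,  0.55399712, -0.72515035,  1.41594326],
       [ 0.91237855,  0.23261504, -0.33683175,  0.49960164],
       [-0.01792294, -0.79936064, -0.60058416,  0.80837337],
       [ 0.        ,  0.        ,  0.        ,  1.        ]])}
{'fx': 317.83400047874227, 'fy': 317.83400047874227, 'cx': 258.6665770965216, 'cy': 188.35391846785626, 'tool_from_camera': array([[ 4.58729038e-04, -9.44607558e-01, -3.28201694e-01,
         8.42597153e-02],
       [ 9.99999888e-01,  3.96090582e-04,  2.57703818e-04,
        -2.28174739e-04],
       [-1.13431374e-04, -3.28201775e-01,  9.44607634e-01,
        -1.18240617e-01],
       [ 0.00000000e+00,  0.00000000e+00,  0.00000000e+00,
         1.00000000e+00]])}
{'time_s': 0.1, 'q': array([ 1.02381567,  0.33378869,  0.0398494 ,  1.46618126, -0.01336056,
        1.34330516, -0.05851439]), 'qd': array([-0.00141741, -0.00123569,  0.00132017, -0.00305098,  0.00086155,
        0.00094923,  0.00103281]), 'joint_efforts': array([ 4.34751244e-03, -6.60021472e+01,  1.37106903e+00, -4.06475186e+01,
        1.73790206e-02,  8.87823757e-03, -9.31484215e-05]), 'tool_pos': array([ 0.28124546, -0.58558556,  0.25554396]), 'ee_rot': array([-6.74714826e-04,  9.75040666e-01,  2.22025219e-01, -2.16882683e-04]), 'force': array([ 0.49785502, -0.38365414,  0.50754484]), 'wrist_torque': array([-0.01906938,  0.01753704,  0.04377357]), 'finger_force': 0.0, 'opening': 1.0026646252995601}
```

View pics/top0b.png

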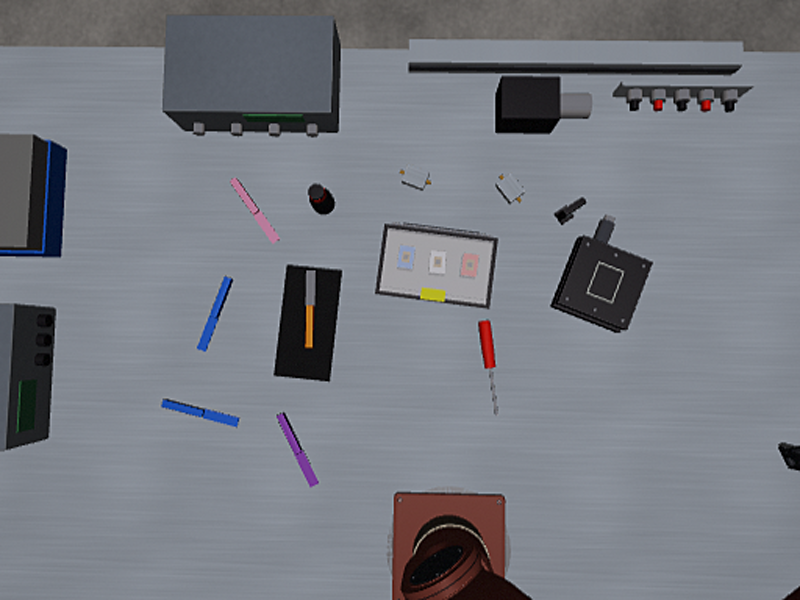

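View pics/scene0b.png

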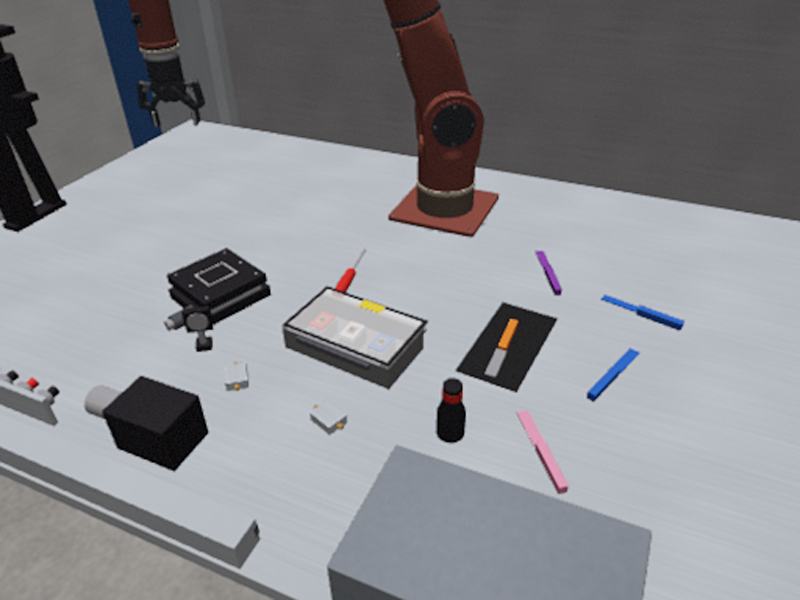

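```bash
cat > h.py <<'E'
from cell import bot,solver,readout,camera,camera_info
import cv2,numpy as np
from scipy.spatial.transform import Rotation as R
def quat(r): return r.as_quat(scalar_first=True)
def tool(yaw,tilt=0):
    """tool down, tool x at world heading yaw; tilt>0 leans the gripper's body toward tool +x"""
    X=np.array([np.cos(yaw),np.sin(yaw),0]);Z=np.array([0,0,-1.]);
    return R.from_matrix(np.c_[X,np.cross(Z,X),Z])*R.from_euler('y',-tilt)
def W(name):
    i=camera_info(name)
    if name!='wrist': return i,i['world_from_camera']
    s=readout.sense(); T=np.eye(4);T[:3,:3]=R.from_quat(s['ee_rot'],scalar_first=True).as_matrix();T[:3,3]=s['tool_pos']
    return i,T@i['tool_from_camera']
def ray(c,uv):
    i,T=c; uv=np.atleast_2d(uv).astype(float)
    d=np.c_[(uv[:,0]-i['cx'])/i['fx'],(uv[:,1]-i['cy'])/i['fy'],np.ones(len(uv))]@T[:3,:3].T
    return T[:3,3],d
def plane(c,uv,z):
    o,d=ray(c,uv); return o+d*((z-o[2])/d[:,2])[:,None]
def tri(c1,u1,c2,u2):
    o1,d1=ray(c1,u1);o2,d2=ray(c2,u2);out=[]
    for a,b in zip(d1,d2):
        s=np.linalg.lstsq(np.c_[a,-b],o2-o1,rcond=None)[0]; p,q=o1+a*s[0],o2+b*s[1]
        out.append(np.r_[(p+q)/2,np.linalg.norm(p-q)])
    return np.array(out)
def hsv(im): return cv2.cvtColor(im,cv2.COLOR_RGB2HSV)
def mask(im,lo,hi): return cv2.inRange(hsv(im),np.array(lo),np.array(hi))
def blobs(m,amin=8):
    n,l,s,c=cv2.connectedComponentsWithStats(m,connectivity=8)
    return [(c[k],s[k,4],(l==k).astype(np.uint8)) for k in np.argsort(-s[1:,4])+1 if s[k,4]>=amin]
ORANGE=((8,150,90),(20,255,255)); YELLOW=((25,150,100),(35,255,255))
E
python3 - <<'E'
from h import *
ims={n:cv2.imread(f"pics/{n}0.png")[...,::-1].copy() for n in("top","scene")}
for nm,c in(("orange",ORANGE),("yellow",YELLOW)):
    u=[]
    for n in ims:
        b=blobs(mask(ims[n],*c)); print(nm,n,[(x[0].round(1),x[1]) for x in b[:3]]); u.append(b[0][0])
    print(tri(W("top"),u[0],W("scene"),u[1]).round(4))
c=W("top");f=1.5625
print("mat",plane(c,np.array([[287,265],[341,270],[330,380],[275,374]])/f,.002).round(3))
print("blade ends",plane(c,np.array([[309,348],[310,271]])/f,.015).round(3))
print("lid",plane(c,np.array([[387,224],[497,237],[490,307],[377,293]])/f,.055).round(3))
print("mods",plane(c,np.array([[406,257],[438,262],[469,264]])/f,.045).round(3))
print("stage",plane(c,np.array([[599,262],[624,269],[611,304],[586,296]])/f,.06).round(3))
im=cv2.imread("pics/top0.png")[150:260,160:240];cv2.imwrite("pics/crop1.png",cv2.resize(im,None,fx=5,fy=5,interpolation=cv2.INTER_CUBIC))
E
```

```text
orange top [(array([197.6, 208.4]), np.int32(117))]
orange scene [(array([324.8, 213.3]), np.int32(129))]
[[0.4575 0.3011 0.0167 0.0013]]
yellow top [(array([276.6, 188.4]), np.int32(110))]
yellow scene [(array([237.4, 195.4]), np.int32(65))]
[[0.5256 0.0419 0.056  0.0026]]
mat [[0.588 0.355 0.002]
 [0.579 0.238 0.002]
 [0.343 0.256 0.002]
 [0.353 0.373 0.002]]
blade ends [[0.41  0.3   0.015]
 [0.574 0.302 0.015]]
lid [[ 0.67   0.138  0.055]
 [ 0.646 -0.089  0.055]
 [ 0.501 -0.075  0.055]
 [ 0.526  0.156  0.055]]
mods [[ 0.603  0.098  0.045]
 [ 0.593  0.032  0.045]
 [ 0.59  -0.033  0.045]]
stage [[ 0.596 -0.296  0.06 ]
 [ 0.583 -0.346  0.06 ]
 [ 0.511 -0.319  0.06 ]
 [ 0.526 -0.269  0.06 ]]
```

View pics/crop1.png

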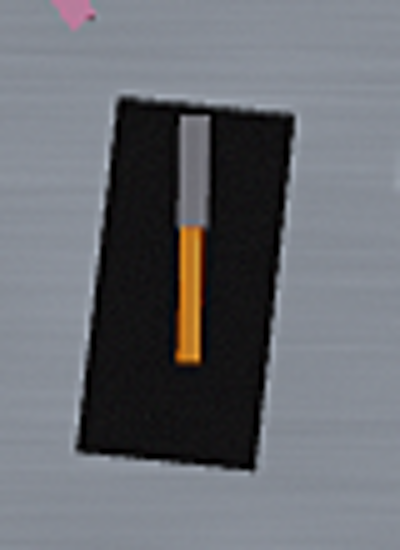

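```bash
python3 - <<'E'
from h import *
P=np.pi
def ik(n,p,r):
    q=solver.inverse_kinematics(p,quat(r)); print(n,None if q is None else np.round(q,2))
ik("stage",[.50,-.307,.25],tool(P));ik("case",[.55,.03,.28],tool(P));ik("blade",[.48,.3,.2],tool(P))
ik("pry",[.435,.05,.066],tool(P-.108));ik("pryend",[.535,.05,.195],tool(P-.108))
ik("pry0",[.435,.05,.066],tool(-.108))
ik("pry-20",[.405,.05,.066],tool(P-.108))
ik("mod",[.585,-.033,.045],tool(P-.108,.52));ik("modup",[.54,-.03,.16],tool(P-.108,.52))
ik("place",[.55,-.307,.1],tool(P-.27,.52));print(tool(P,.52).as_matrix().round(2))
bot.reach([.50,-.307,.25],quat(tool(P)))
for k,y in enumerate((-.307,-.227)):
    if k: bot.line_to([.50,y,.25],rate=.3)
    bot.pause(.15)
    c=W("wrist");cv2.imwrite(f"pics/st{k}.png",camera("wrist")[...,::-1]);np.save(f"pics/st{k}.npy",c[1])
print(readout.sense()["time_s"])
for k,y in enumerate((-.01,.07)):
    (bot.line_to if k else bot.reach)([.55,y,.28],quat(tool(P)));bot.pause(.15)
    c=W("wrist");cv2.imwrite(f"pics/ca{k}.png",camera("wrist")[...,::-1]);np.save(f"pics/ca{k}.npy",c[1])
print(readout.sense()["time_s"])
for k,y in enumerate((.26,.34)):
    (bot.line_to if k else bot.reach)([.46,y,.2],quat(tool(P)));bot.pause(.15)
    c=W("wrist");cv2.imwrite(f"pics/bl{k}.png",camera("wrist")[...,::-1]);np.save(f"pics/bl{k}.npy",c[1])
print(readout.sense()["time_s"])
cv2.imwrite("pics/mont.png",cv2.resize(np.vstack([np.hstack([cv2.imread(f"pics/{n}{k}.png") for n in("st","ca","bl")]) for k in(0,1)]),(800,400)))
cv2.imwrite("pics/caB.png",cv2.resize(cv2.imread("pics/ca0.png"),(800,600)))
E
```

```text
stage [ 0.87  0.24 -0.47  1.61  0.11  1.31  1.96]
case [ 0.48  0.18 -0.69  1.65  0.12  1.36  1.34]
blade [ 0.32  0.45 -1.21  1.7   0.44  1.29  0.59]
pry [ 0.54  0.18 -0.79  2.13  0.17  0.88  1.11]
pryend [ 0.46  0.22 -0.71  1.79  0.15  1.19  1.16]
pry0 [ 0.4   0.16 -0.65  2.14  0.13  0.88 -2.  ]
pry-20 [ 0.55  0.11 -0.8   2.2   0.11  0.87  1.15]
mod [ 0.63  0.28 -0.74  2.22  0.97  0.32  0.54]
modup [ 0.45 -0.08 -0.51  2.23  0.1   0.47  1.31]
place [ 0.81  0.2  -0.34  2.09 -0.13  0.35  1.91]
[[-0.87  0.    0.5 ]
 [ 0.    1.   -0.  ]
 [-0.5   0.   -0.87]]
2.6667
4.65
6.6333
```

View pics/mont.png

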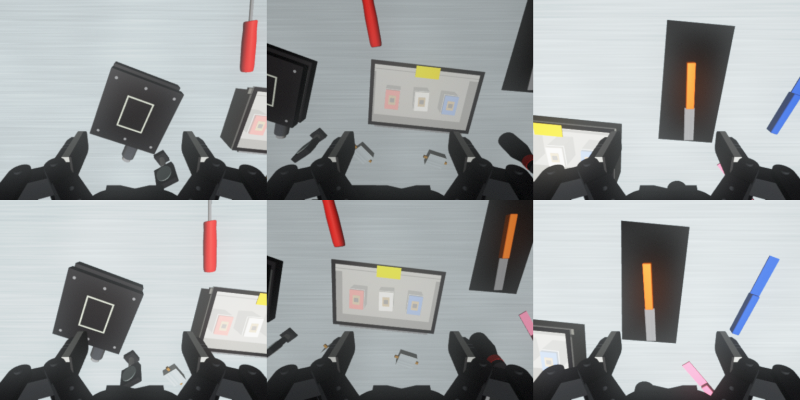

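View pics/caB.png

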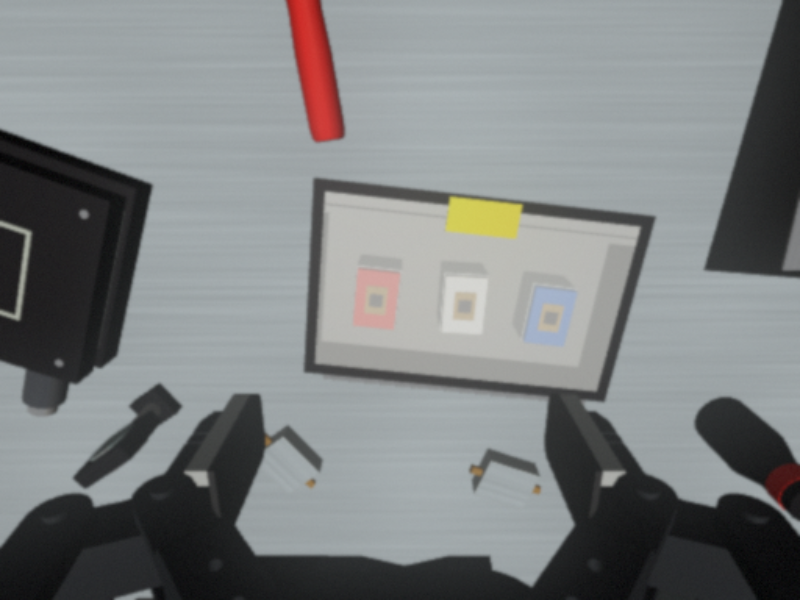

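```bash
cat > meas.py <<'E'
from h import *
def load(n): return cv2.imread(f"pics/{n}.png")[...,::-1].copy(),(camera_info("wrist"),np.load(f"pics/{n}.npy"))
def order(q):
    q=q[np.argsort(np.arctan2(*(q-q.mean(0)).T[::-1]))]; return np.roll(q,-np.argmin(q.sum(1)),0)
def quads(m,amin,amax,eps=.03):
    out=[]
    for c in cv2.findContours(m,cv2.RETR_LIST,cv2.CHAIN_APPROX_NONE)[0]:
        h=cv2.convexHull(c);a=cv2.contourArea(h)
        if amin<a<amax:
            p=cv2.approxPolyDP(h,eps*cv2.arcLength(h,True),True)[:,0].astype(float)
            if len(p)==4: out.append((a,order(p)))
    return sorted(out,key=lambda t:-t[0])
def rect(m): # sub-pixel-ish rectangle of the biggest blob
    b=blobs(m)[0][2]; c=max(cv2.findContours(b,cv2.RETR_EXTERNAL,cv2.CHAIN_APPROX_NONE)[0],key=len)
    return order(cv2.boxPoints(cv2.minAreaRect(c)).astype(float))
RED=((0,70,120),(6,140,255))
E
python3 - <<'E'
from meas import *
for n in("st","ca","bl"):
    d=[load(n+str(k)) for k in(0,1)]; 
    for im,c in d:
        v=hsv(im)[...,2]
        if n=="st":
            print("st",[(a,q.round(0).tolist()) for a,q in quads((v<90).astype(np.uint8),800,8000)],"\n   white",[(a,q.tolist()) for a,q in quads((v>130).astype(np.uint8),800,8000)])
        if n=="ca":
            print("lid",[(a,q.tolist()) for a,q in quads((v<100).astype(np.uint8),8000,60000)])
            print(hsv(im)[192:194,238:246].tolist()[0][:3], "red",[(b[0].round(1),b[1]) for b in blobs(mask(im,*RED),100)],"yel",[(b[0].round(1),b[1]) for b in blobs(mask(im,(22,90,100),(35,255,255)),50)])
        if n=="bl":
            q=rect(mask(im,(5,130,90),(20,255,255)));print("orange",q.round(1).tolist())
E
```

```text
st [(5517.5, [[488.0, 169.0], [511.0, 170.0], [511.0, 293.0], [447.0, 287.0]]), (3614.0, [[245.0, 181.0], [297.0, 201.0], [271.0, 257.0], [222.0, 240.0]]), (2888.0, [[453.0, 172.0], [477.0, 169.0], [442.0, 283.0], [425.0, 257.0]]), (2383.5, [[248.0, 188.0], [290.0, 203.0], [269.0, 251.0], [228.0, 237.0]])] 
   white [(4115.5, [[494.0, 176.0], [511.0, 177.0], [511.0, 287.0], [455.0, 282.0]]), (3252.5, [[245.0, 183.0], [295.0, 201.0], [271.0, 255.0], [224.0, 240.0]]), (2678.5, [[248.0, 186.0], [291.0, 202.0], [269.0, 252.0], [227.0, 238.0]])]
st [(3639.5, [[167.0, 181.0], [221.0, 201.0], [200.0, 257.0], [148.0, 239.0]]), (2367.5, [[170.0, 188.0], [213.0, 203.0], [196.0, 251.0], [155.0, 237.0]])] 
   white [(3272.5, [[167.0, 183.0], [219.0, 201.0], [199.0, 255.0], [150.0, 240.0]]), (2934.0, [[406.0, 291.0], [511.0, 301.0], [511.0, 341.0], [436.0, 319.0]]), (2665.5, [[169.0, 187.0], [215.0, 203.0], [196.0, 253.0], [154.0, 238.0]])]
lid []
[[30, 6, 165], [15, 6, 165], [18, 8, 165]] red [] yel [(array([309.1, 138.4]), np.int32(1051))]
lid [(25082.5, [[124.0, 115.0], [343.0, 139.0], [320.0, 254.0], [129.0, 237.0]]), (16753.0, [[427.0, 0.0], [511.0, 0.0], [478.0, 179.0], [390.0, 172.0]])]
[[30, 2, 222], [30, 2, 222], [30, 2, 222]] red [] yel [(array([234. , 138.2]), np.int32(1044))]
orange [[293.2, 117.5], [313.0, 118.2], [310.0, 208.5], [290.2, 207.9]]
orange [[207.6, 120.2], [226.9, 119.0], [232.5, 208.7], [213.2, 209.9]]
```

```bash
cat > m2.py <<'E'
from meas import *
D={n:[load(n+str(k)) for k in(0,1)] for n in("st","ca","bl")}
V=lambda im:hsv(im)[...,2]
def T(n,a,b): return tri(D[n][0][1],a,D[n][1][1],b)
# stage outline: mid of outer & inner white contours
Q=[[q for a,q in quads((V(im)>130).astype(np.uint8),2400,3400)][:2] for im,c in D["st"]]
Q=[[q for q in quads((V(im)>130).astype(np.uint8),2400,3400) if q[1].mean(0)[1]<260][-1][1] for im,c in D["st"]]
t=T("st",*Q); print("outline inner\n",t.round(4),"centre",t.mean(0).round(4))
p=t[:,:3]; print("sides",[np.linalg.norm(p[i]-p[i-3]).round(4) for i in range(4)])
e=(p[2]+p[3]-p[0]-p[1])[:2]; print("stage x yaw (mod pi)",np.arctan(e[1]/e[0]).round(4), [np.arctan2(*(p[i]-p[j])[:2][::-1]).round(3) for i,j in((0,3),(1,2),(0,1),(3,2))])
# lid
L=[]
for k,(im,c) in enumerate(D["ca"]):
    m=(V(im)<100).astype(np.uint8)
    if k==0:
        x=np.zeros_like(m);cv2.fillConvexPoly(x,np.array([[192,105],[430,128],[392,262],[188,244]]),1);m&=x
    L.append(quads(m,15000,40000)[0][1])
print("lid px",L[0].tolist());t=T("ca",*L);print("lid\n",t.round(4));p=t[:,:3]
print("sides",[np.linalg.norm(p[i]-p[i-3]).round(4) for i in range(4)])
Y=[blobs(mask(im,(22,90,100),(35,255,255)),50)[0][0] for im,c in D["ca"]];print("tab",T("ca",*Y).round(4))
im=D["ca"][0][0];print("redpix",hsv(im)[182,241],hsv(im)[195,230])
for nm,lo,hi in(("red",(0,60,120),(12,200,255)),("red2",(168,60,120),(180,200,255))):
    for im,c in D["ca"]: print(nm,[(b[0].round(1),b[1]) for b in blobs(mask(im,lo,hi),60)])
q=[rect(mask(im,(5,130,90),(20,255,255))) for im,c in D["bl"]];t=T("bl",*q);print("orange\n",t.round(4))
for k in(0,1):
    P=plane(D["bl"][k][1],q[k],.020);print(P[:,:2].round(4).tolist())
E
python3 m2.py
```

```text
outline inner
 [[ 0.5173 -0.3184  0.066   0.001 ]
 [ 0.5372 -0.274   0.0595  0.001 ]
 [ 0.5935 -0.2965  0.0646  0.001 ]
 [ 0.5785 -0.3422  0.0595  0.    ]] centre [ 0.5566 -0.3078  0.0624  0.0008]
sides [np.float64(0.0491), np.float64(0.0609), np.float64(0.0483), np.float64(0.066)]
stage x yaw (mod pi) -0.3755 [np.float64(2.771), np.float64(2.76), np.float64(-1.992), np.float64(-1.888)]
lid px [[201.0, 115.0], [418.0, 139.0], [386.0, 256.0], [195.0, 237.0]]
lid
 [[ 5.011e-01 -7.270e-02  5.820e-02  4.000e-04]
 [ 5.272e-01  1.594e-01  5.630e-02  1.000e-04]
 [ 6.706e-01  1.436e-01  5.530e-02  2.100e-03]
 [ 6.484e-01 -9.080e-02  4.940e-02  5.000e-04]]
sides [np.float64(0.2336), np.float64(0.1443), np.float64(0.2355), np.float64(0.1488)]
tab [[5.26e-01 4.18e-02 5.70e-02 1.00e-04]]
redpix [  5  54 206] [  2  60 210]
red [(array([202.6,  51. ]), np.int32(1542)), (array([240. , 200.8]), np.int32(203))]
red [(array([129.4,  53.7]), np.int32(1092)), (array([464. ,  76.4]), np.int32(346)), (array([169.6, 196.5]), np.int32(247))]
red2 []
red2 [(array([500.4, 235.1]), np.int32(648))]
orange
 [[4.119e-01 2.909e-01 1.700e-02 1.300e-03]
 [4.115e-01 3.091e-01 1.820e-02 5.000e-04]
 [5.035e-01 3.114e-01 1.480e-02 1.100e-03]
 [5.044e-01 2.912e-01 1.330e-02 9.000e-04]]
[[0.4109, 0.2905], [0.4115, 0.3088], [0.5019, 0.3106], [0.5011, 0.2904]]
[[0.4122, 0.2913], [0.4111, 0.3093], [0.5007, 0.3119], [0.502, 0.2922]]
```

```bash
cat > geo.py <<'E'
from meas import *
B=np.array([.4613,.3005]);BY=.014          # blade origin, yaw
GX=.027;TZ=.031                            # grasp along the blade, TCP height at grasp
C=np.array([.5967,.0343]);CY=-.110         # case
S=np.array([.5566,-.3078])
def cw(x,y,z):  # case -> world
    c,s=np.cos(CY),np.sin(CY); return np.array([C[0]+c*x-s*y,C[1]+s*x+c*y,z])
def pry(x,z,y=0.): # TCP for the blade tip (mid thickness) at case x,z
    return cw(x-(.115-GX),y,z-.009-.002+TZ)
E
python3 - <<'E'
from geo import *
r=tool(np.pi+BY); g=np.r_[B+GX*np.array([np.cos(BY),np.sin(BY)]),TZ]
bot.gripper_to(.6)
bot.reach(g+[0,0,.08],quat(r)); f0=readout.sense()["force"]
bot.line_to(g+[0,0,.01],rate=.15);bot.line_to(g,rate=.03); s=readout.sense();print(s["force"]-f0,s["tool_pos"])
bot.gripper_to(0,100); s=readout.sense();print(s["opening"],s["finger_force"],s["force"]-f0)
bot.line_to(g+[0,0,.1],rate=.15)
bot.reach(pry(-.105,.12),quat(tool(np.pi+CY)))
bot.line_to(pry(-.105,.046),rate=.15);bot.pause(.2)
s=readout.sense();print(s["time_s"],s["force"],s["tool_pos"],pry(-.105,.046),s["opening"])
for n in("top","scene"): cv2.imwrite(f"pics/{n}1.png",camera(n)[...,::-1])
c=W("top");im=cv2.imread("pics/scene1.png")[120:260,150:340]
cv2.imwrite("pics/crop2.png",cv2.resize(np.vstack([cv2.resize(im,None,fx=3,fy=3,interpolation=cv2.INTER_CUBIC)]),None,fx=1.4,fy=1.4))
E
```

```text
[-0.42918882 -0.18817584 -1.36722914] [0.48821622 0.30081898 0.0309208 ]
0.15198549068252848 98.34288954734802 [-1.36709529 -1.85285861  4.66470564]
11.7583 [-0.46274583 -0.46804575  0.0892662 ] [0.40561288 0.05556153 0.06686545] [0.40486647 0.05548721 0.066     ] 0.1521384054566509
```

View pics/crop2.png

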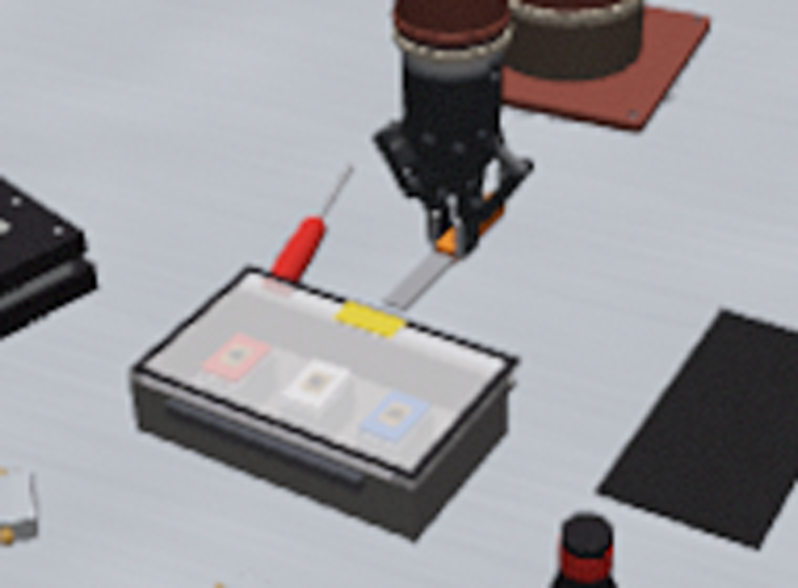

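```bash
python3 - <<'E'
from geo import *
i,T=W("scene");p=np.linalg.inv(T)@np.r_[cw(-.105,0,.046),1];print("tip px",i['fx']*p[0]/p[2]+i['cx'],i['fy']*p[1]/p[2]+i['cy'])
f0=readout.sense()["force"]
for x in(-.086,-.078,-.070):
    bot.line_to(pry(x,.046),rate=.06);s=readout.sense();d=s["force"]-f0;print(x,d.round(2),(s["tool_pos"]-pry(x,.046)).round(4))
    if np.linalg.norm(d)>8: print("stop");break
else:
    for z in(.048,.051,.054):
        bot.line_to(pry(x,z),rate=.05);print(z,(readout.sense()["force"]-f0).round(2))
print(readout.sense()["time_s"])
E
```

```text
tip px 243.65412256017729 192.4289059564572
-0.086 [-0.54  0.49 -0.75] [ 0.0001  0.0002 -0.0002]
-0.078 [-1.18  0.94 -1.17] [ 0.0003  0.0001 -0.    ]
-0.07 [ 0.17  1.14 -1.16] [0.0004 0.0001 0.    ]
0.048 [ 0.87 -0.4  -0.9 ]
0.051 [-1.25  0.72 -1.86]
0.054 [-1.81  1.72 -2.08]
13.6417
```

```bash
python3 - <<'E'
from geo import *
f0=readout.sense()["force"]
for th in(.1,.2,.35,.5,.65,.8,.95,1.05,1.12,1.17):
    p=pry(.066-.136*np.cos(th),.050+.136*np.sin(th)-.00125)
    bot.line_to(p,rate=.12);s=readout.sense();d=s["force"]-f0
    print(th,d.round(2),s["opening"].round(3) if hasattr(s["opening"],'round') else s["opening"])
    if np.linalg.norm(d)>12: print("stop");break
    if th in(.35,1.17): cv2.imwrite(f"pics/lift{th}.png",camera("scene")[...,::-1])
print(s["time_s"])
a=[cv2.imread(f"pics/lift{t}.png")[80:270,140:340] for t in(.35,1.17)]
cv2.imwrite("pics/lift.png",cv2.resize(np.hstack(a),(800,380),interpolation=cv2.INTER_CUBIC))
E
```

```text
0.1 [ 1.38 -1.23  0.87] 0.15809548392582373
0.2 [ 1.84 -0.86  1.6 ] 0.15846507379458785
0.35 [ 1.94 -1.12  2.35] 0.15653074524110092
0.5 [ 1.23 -0.71  1.84] 0.15475696657604976
0.65 [ 2.3  -1.35  0.76] 0.15404547363120794
0.8 [ 1.55 -0.59  1.2 ] 0.1526796740566081
0.95 [ 2.08 -1.09  1.25] 0.15511190346916642
1.05 [ 1.14 -0.94  1.79] 0.15695583297211718
1.12 [ 2.43 -0.11  1.14] 0.15587992135875378
1.17 [ 2.52 -0.92  0.68] 0.15577333342077904
16.5583
```

View pics/lift.png

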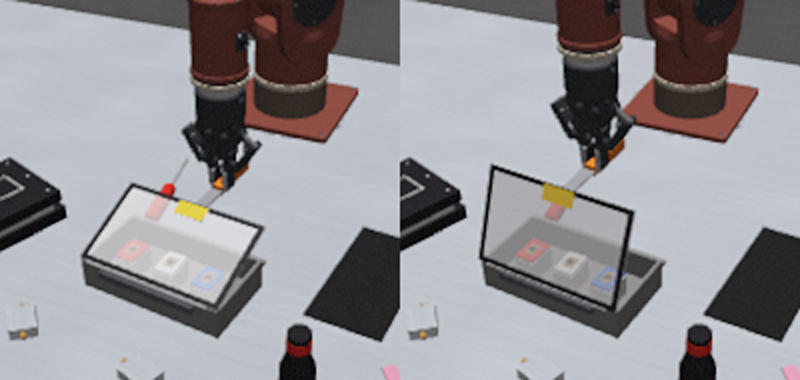

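```bash
python3 - <<'E'
from geo import *
f0=readout.sense()["force"]
for th in(1.2,1.23,1.26):
    bot.line_to(pry(.066-.136*np.cos(th),.050+.136*np.sin(th)-.00125),rate=.06);d=readout.sense()["force"]-f0
    print(th,d.round(2))
    if np.linalg.norm(d)>6: break
bot.pause(.3)
u=[blobs(mask(camera(n),(22,120,80),(36,255,255)),15)[0][0] for n in("top","scene")]
t=tri(W("top"),u[0],W("scene"),u[1])[0];v=t[:2]-C;x=np.cos(CY)*v[0]+np.sin(CY)*v[1];print("tab",t.round(4),"angle",np.arctan2(t[2]-.05,.066-x))
p=pry(-.06,.175);bot.line_to(p,rate=.2);print((readout.sense()["force"]-f0).round(2))
r=tool(np.pi+BY); g=np.r_[B+GX*np.array([np.cos(BY),np.sin(BY)]),TZ]
bot.reach(g+[0,0,.1],quat(r));bot.line_to(g+[0,0,.012],rate=.15);bot.pause(.1);f1=readout.sense()["force"]
for dz in(.008,.005,.003,.0015,0.0005):
    bot.line_to(g+[0,0,dz],rate=.03);d=readout.sense()["force"]-f1;print(dz,d.round(2))
    if d[2]>6: break
bot.gripper_to(.6);bot.pause(.2)
bot.line_to(g+[0,0,.1],rate=.15)
# view the blade & the opened case
bot.line_to([.46,.28,.2],quat(tool(np.pi)),rate=.3);bot.pause(.1)
c=W("wrist");im=camera("wrist");cv2.imwrite("pics/bl2.png",im[...,::-1])
q=rect(mask(im,(5,130,90),(20,255,255)));print(plane(c,q,.02).round(4),readout.sense()["time_s"])
E
```

```text
1.2 [-4.34  0.92 -1.34]
1.23 [-17.34   2.68   0.48]Traceback (most recent call last):
  File "<stdin>", line 8, in <module>
IndexError: list index out of range
```

```bash
python3 - <<'E'
from geo import *
f0=readout.sense()["force"]
p=pry(-.06,.175);bot.line_to(p,rate=.2);print((readout.sense()["force"]-f0).round(2))
r=tool(np.pi+BY); g=np.r_[B+GX*np.array([np.cos(BY),np.sin(BY)]),TZ]
bot.reach(g+[0,0,.1],quat(r));bot.line_to(g+[0,0,.012],rate=.15);bot.pause(.1);f1=readout.sense()["force"]
for dz in(.008,.005,.003,.0015,0.0005):
    bot.line_to(g+[0,0,dz],rate=.03);d=readout.sense()["force"]-f1;print(dz,d.round(2))
    if d[2]>6: break
bot.gripper_to(.6);bot.pause(.2)
bot.line_to(g+[0,0,.1],rate=.15)
bot.line_to([.46,.28,.2],quat(tool(np.pi)),rate=.3);bot.pause(.1)
c=W("wrist");im=camera("wrist");cv2.imwrite("pics/bl2.png",im[...,::-1])
q=rect(mask(im,(5,130,90),(20,255,255)));print(plane(c,q,.02).round(4),readout.sense()["time_s"])
# views of the open case from the robot's side
for k,y in enumerate((.00,.06)):
    (bot.line_to if k else bot.reach)([.46,y,.25],quat(tool(np.pi+CY,.2)));bot.pause(.15)
    c=W("wrist");im=camera("wrist");cv2.imwrite(f"pics/mo{k}.png",im[...,::-1]);np.save(f"pics/mo{k}.npy",c[1])
    print("red",[(b[0].round(1),b[1]) for b in blobs(mask(im,(0,100,60),(8,255,255)),60)],[(b[0].round(1),b[1]) for b in blobs(mask(im,(172,100,60),(180,255,255)),60)])
print(readout.sense()["time_s"])
cv2.imwrite("pics/v.png",cv2.resize(np.hstack([cv2.imread(f"pics/{n}.png") for n in("bl2","mo0")]),(800,300)))
E
```

```text
[18.15 -2.66 -0.93]
0.008 [-0.77  1.28  0.03]
0.005 [-1.38  0.76 -0.26]
0.003 [-1.33  1.18 -1.12]
0.0015 [-1.05  1.56  0.03]
0.0005 [-1.01  1.2   0.31]
[[0.4117 0.2915 0.02  ]
 [0.4117 0.3081 0.02  ]
 [0.5016 0.311  0.02  ]
 [0.5016 0.2927 0.02  ]] 23.175
red [(array([180.3,  89.6]), np.int32(2323)), (array([240.5, 231. ]), np.int32(660)), (array([499.7, 315.1]), np.int32(318))] []
red [(array([126.4,  96.1]), np.int32(2348)), (array([194. , 231.9]), np.int32(536)), (array([456.1, 316.7]), np.int32(284)), (array([506.8,  95.5]), np.int32(107))] []
25.225
```

View pics/v.png

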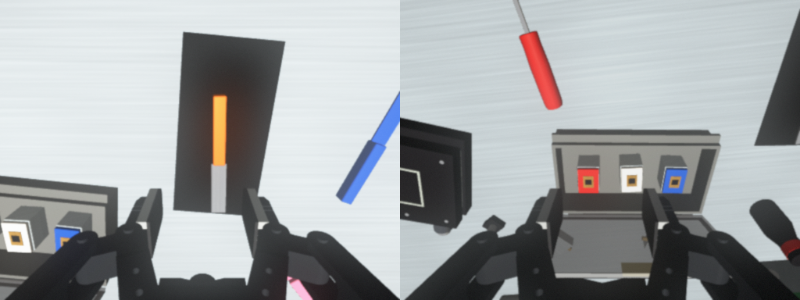

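```bash
cat > m3.py <<'E'
from geo import *
from meas import quads
P=[]
for k in(0,1):
    im,c=load(f"mo{k}"); m=mask(im,(0,100,60),(8,255,255))
    b=[b for b in blobs(m,60) if 200<b[0][1]<260 and b[0][0]<350][0][2]
    ct=cv2.findContours(b,cv2.RETR_EXTERNAL,cv2.CHAIN_APPROX_NONE)[0][0]
    h=cv2.convexHull(ct);q=order(cv2.approxPolyDP(h,.04*cv2.arcLength(h,True),True)[:,0].astype(float))
    print(k,q.tolist(),b.sum());p=plane(c,q,.045);print(p.round(4).tolist(),p.mean(0).round(4));P.append((c,q))
    if len(q)==4:
        a=(p[3]+p[2]-p[0]-p[1])[:2];e=(p[1]+p[2]-p[0]-p[3])[:2];print("yaw",np.arctan2(a[1],a[0]),np.arctan2(-e[0],e[1]),np.hypot(*a)/2,np.hypot(*e)/2)
        v=p.mean(0)[:2]-C;print("case xy",np.cos(CY)*v[0]+np.sin(CY)*v[1],-np.sin(CY)*v[0]+np.cos(CY)*v[1])
print(tri(P[0][0],P[0][1],P[1][0],P[1][1]).round(4))
E
python3 m3.py
```

```text
0 [[227.0, 217.0], [253.0, 216.0], [254.0, 246.0], [229.0, 247.0]] 660
[[0.5671, -0.0472, 0.045], [0.5689, -0.0167, 0.045], [0.6143, -0.0208, 0.045], [0.6126, -0.0519, 0.045]] [ 0.5907 -0.0342  0.045 ]
yaw -0.09589093189549017 -0.05792400327921919 0.045685332115751785 0.03084270142960289
case xy 0.0015753822067961151 -0.06870066214102188
1 [[180.0, 221.0], [205.0, 220.0], [209.0, 250.0], [184.0, 251.0]] 536
[[0.5665, -0.0467, 0.045], [0.5683, -0.017, 0.045], [0.6146, -0.0211, 0.045], [0.6127, -0.0527, 0.045]] [ 0.5905 -0.0344  0.045 ]
yaw -0.10901232855027033 -0.06034172584027331 0.046500820642909585 0.030655842543113362
case xy 0.0014147489833033723 -0.068938036743867
[[ 5.684e-01 -4.760e-02  4.270e-02  5.000e-04]
 [ 5.674e-01 -1.660e-02  4.670e-02  5.000e-04]
 [ 6.130e-01 -2.060e-02  4.670e-02  2.000e-04]
 [ 6.094e-01 -5.110e-02  4.890e-02  1.000e-04]]
```

```bash
cat > st.py <<'E'
from geo import *
ps=[];ys=[]
for k in(0,1):
    im,c=load(f"st{k}")
    for a,q in [q for q in quads((hsv(im)[...,2]>130).astype(np.uint8),2400,3400) if q[1].mean(0)[1]<260]:
        p=plane(c,q,.06)[:,:2];ps.append(p.mean(0));a=p[2]+p[3]-p[0]-p[1];e=p[1]+p[2]-p[0]-p[3]
        ys+=[np.arctan2(a[1],a[0]),np.arctan2(-e[0],e[1])]; print(p.mean(0).round(4),np.round(ys[-2:],3),np.hypot(*a)/2,np.hypot(*e)/2)
S=np.mean(ps,0);SY=float(np.mean(ys));print("stage",S,SY)
M=np.array([.5906,-.0343]);MY=-.095;TI=.5
def gp(p,r): return np.asarray(p)-.006*r.as_matrix()[:,2]   # TCP for a grasp point
E
python3 - <<'E'
from st import *
r=tool(np.pi+MY,TI);z=r.as_matrix()[:,2];g=gp(np.r_[M,.035],r);rs=tool(np.pi+SY,TI)
up=g+np.array([-.362*np.cos(CY),-.362*np.sin(CY),.932])*.095
d=gp(np.r_[S,.09],rs)
for n,p,o in(("pre",g-.15*z,r),("g",g,r),("up",up,r),("above",d+[0,0,.05],rs),("d",d,rs)):
    q=solver.inverse_kinematics(p,quat(o));print(n,p.round(3),None if q is None else np.round(q,2))
E
```

```text
[ 0.5578 -0.3078] [-0.356 -0.357] 0.06893637603274912 0.054972032276962284
[ 0.5573 -0.3078] [-0.369 -0.369] 0.06361399690735951 0.048403008735690804
[ 0.5577 -0.3081] [-0.366 -0.353] 0.06921862487035843 0.055600586040695926
[ 0.5581 -0.3084] [-0.369 -0.38 ] 0.06311899127587453 0.04882779041267152
stage [ 0.55772532 -0.30804013] -0.3648567446782437
pre [ 0.516 -0.027  0.172] [ 0.92 -0.19 -0.9   2.24 -0.19  0.53  1.6 ]
g [ 0.588 -0.034  0.04 ] [ 0.63  0.3  -0.74  2.2   0.92  0.33  0.62]
up [ 0.554 -0.03   0.129] [ 1.05  0.06 -1.11  2.2   0.29  0.43  1.19]
above [ 0.555 -0.307  0.145] [ 1.12  0.19 -0.71  2.03  0.17  0.48  1.52]
d [ 0.555 -0.307  0.095] [ 1.16  0.29 -0.77  2.06  0.4   0.39  1.33]
```

```bash
python3 - <<'E'
from st import *
r=tool(np.pi+MY,TI);z=r.as_matrix()[:,2];g=gp(np.r_[M,.035],r)
lv=np.array([-.362*np.cos(CY),-.362*np.sin(CY),.932])
bot.gripper_to(.5);bot.reach(g-.15*z,quat(r));bot.pause(.1);f0=readout.sense()["force"]
ok=True
for k in(.07,.045,.025,.012,0):
    bot.line_to(g-k*z,rate=.12 if k>.03 else .05);s=readout.sense();d=s["force"]-f0;print(k,d.round(2))
    if np.linalg.norm(d)>7: ok=False;print("contact");break
if ok:
    bot.gripper_to(0,45);s=readout.sense();print("grip",s["opening"],s["finger_force"],(s["force"]-f0).round(2))
    bot.line_to(g+lv*.02,rate=.06);print((readout.sense()["force"]-f0).round(2))
    bot.line_to(g+lv*.105,rate=.12);bot.pause(.2);s=readout.sense();print((s["force"]-f0).round(2),s["opening"],s["finger_force"],s["time_s"])
a=camera("scene");b=camera("wrist");cv2.imwrite("pics/held.png",cv2.resize(np.hstack([a,b])[...,::-1],(800,300)))
E
```

```text
[ 0.5578 -0.3078] [-0.356 -0.357] 0.06893637603274912 0.054972032276962284
[ 0.5573 -0.3078] [-0.369 -0.369] 0.06361399690735951 0.048403008735690804
[ 0.5577 -0.3081] [-0.366 -0.353] 0.06921862487035843 0.055600586040695926
[ 0.5581 -0.3084] [-0.369 -0.38 ] 0.06311899127587453 0.04882779041267152
stage [ 0.55772532 -0.30804013] -0.3648567446782437
0.07 [-0.39  0.29 -0.8 ]
0.045 [0.23 0.9  0.56]
0.025 [ 0.05 -0.24 -1.76]
0.012 [-1.11  0.18 -0.74]
0 [ 0.17  0.35 -0.62]
grip 0.3862027197206711 44.93791043758392 [-2.3   1.65  2.77]
[-0.05  0.4  -2.72]
[-0.5  -0.15 -1.04] 0.3884436783377882 44.45077121257782 30.5
```

View pics/held.png

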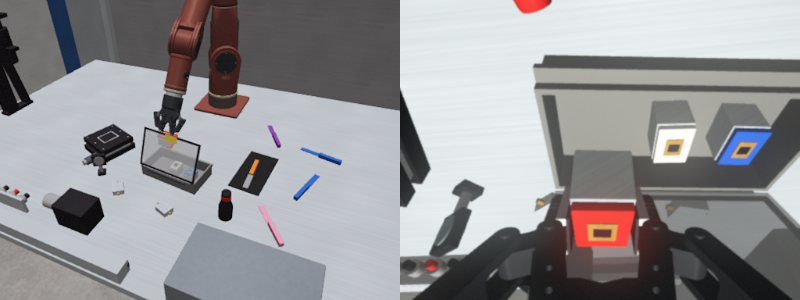

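```bash
python3 - <<'E'
from st import *
rs=tool(np.pi+SY,TI);d=gp(np.r_[S,.09],rs)
s=readout.sense();p0=s["tool_pos"]
bot.line_to(p0+[-.03,0,.03],rate=.15)
bot.line_to(d+[0,0,.06],quat(rs),rate=.15)
bot.line_to(d+[0,0,.012],rate=.1);bot.pause(.2);f0=readout.sense()["force"]
for dz in(.008,.006,.004,.003,.002,.001,0,-.001,-.002):
    bot.line_to(d+[0,0,dz],rate=.02);bot.pause(.05);s=readout.sense();f=s["force"]-f0;print(dz,f.round(2),(s["tool_pos"]-d).round(4))
    if f[2]>3: break
print(readout.sense()["time_s"])
E
```

```text
[ 0.5578 -0.3078] [-0.356 -0.357] 0.06893637603274912 0.054972032276962284
[ 0.5573 -0.3078] [-0.369 -0.369] 0.06361399690735951 0.048403008735690804
[ 0.5577 -0.3081] [-0.366 -0.353] 0.06921862487035843 0.055600586040695926
[ 0.5581 -0.3084] [-0.369 -0.38 ] 0.06311899127587453 0.04882779041267152
stage [ 0.55772532 -0.30804013] -0.3648567446782437
0.008 [-0.    0.97  0.14] [-0.      0.      0.0079]
0.006 [ 0.05 -0.01 -0.41] [-0.      0.      0.0059]
0.004 [0.45 0.34 0.25] [-0.      0.      0.0039]
0.003 [ 0.05 -0.58  0.25] [-0.     0.     0.003]
0.002 [-0.22 -0.42  0.25] [0.     0.0001 0.002 ]
0.001 [ 0.39 -0.11 -0.09] [-0.      0.      0.0009]
0 [-0.37  0.99  4.29] [ 0.0004 -0.0002  0.0005]
36.2333
```

Contact at the expected height; release, back off along the tool axis, and look.

```bash
python3 - <<'E'
from st import *
rs=tool(np.pi+SY,TI);z=rs.as_matrix()[:,2];p=readout.sense()["tool_pos"]
bot.gripper_to(.5);bot.pause(.2);bot.line_to(p-.12*z,rate=.12)
bot.reach([.47,-.307,.27],quat(tool(np.pi)));bot.pause(.2)
c=W("wrist");im=camera("wrist")
b=[b for b in blobs(mask(im,(0,100,60),(8,255,255)),200)];print([(x[0].round(1),x[1]) for x in b])
t=min(b,key=lambda x:np.hypot(*(plane(c,x[0],.1)[0,:2]-S)))[2]
ct=cv2.findContours(t,cv2.RETR_EXTERNAL,cv2.CHAIN_APPROX_NONE)[0][0];h=cv2.convexHull(ct);q=order(cv2.boxPoints(cv2.minAreaRect(h)).astype(float))
P=plane(c,q,.1)[:,:2];a=P[2]+P[3]-P[0]-P[1];print("mod",P.mean(0).round(4),"yaw",np.arctan2(a[1],a[0]),"stage",S,SY)
v=P.mean(0)-S;print("dx,dy",np.cos(SY)*v[0]+np.sin(SY)*v[1],-np.sin(SY)*v[0]+np.cos(SY)*v[1],readout.sense()["time_s"])
sc=camera("scene");cv2.imwrite("pics/fin.png",cv2.resize(np.hstack([cv2.resize(sc[100:300,60:400],(652,384)),im])[...,::-1],(800,264)))
E
```

```text
[ 0.5578 -0.3078] [-0.356 -0.357] 0.06893637603274912 0.054972032276962284
[ 0.5573 -0.3078] [-0.369 -0.369] 0.06361399690735951 0.048403008735690804
[ 0.5577 -0.3081] [-0.366 -0.353] 0.06921862487035843 0.055600586040695926
[ 0.5581 -0.3084] [-0.369 -0.38 ] 0.06311899127587453 0.04882779041267152
stage [ 0.55772532 -0.30804013] -0.3648567446782437
[(array([460.1, 116.4]), np.int32(1972)), (array([256.7, 255.5]), np.int32(987))]
mod [ 0.5584 -0.3086] yaw -0.36376725320833647 stage [ 0.55772532 -0.30804013] -0.3648567446782437
dx,dy 0.0008752224869753166 -0.0002647346459620275 38.8583
```

View pics/fin.png

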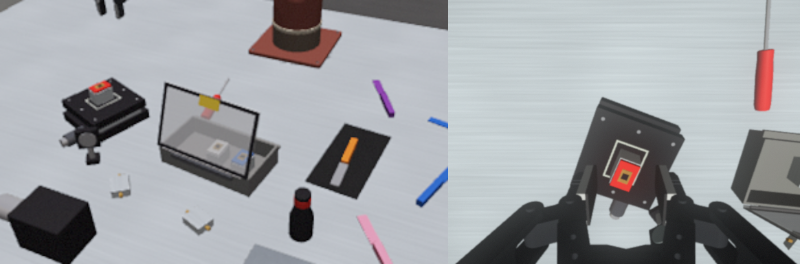

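The red module (625,178 in the right picture) stands square inside the outline. The lid (210,115) is open and the blade (345,160) is flat on its mat.

```bash
python3 -c "
from h import *
print(bot.finish_job())"
```

```text
the job is handed in; nothing more can be done
None
```

I handed the job in at about 39 s of the allowed 72 s; the interface returned no verdict. My last pictures show the lid open, the blade flat on its mat, and the red module upright on the stage, measured within about 1 mm of the outline's centre and square to it.

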